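# Blank off the leak-test manifold and set its throttle valve two turns open

### The arm

A 7-joint arm with a two-finger parallel gripper is mounted at the origin on the work surface. World frame = base frame: x ahead of the robot, y to its left, z up, the work surface at z = 0. Lengths are in m, angles in rad, forces in N, time in s.
With the tool pointing down it reaches from about 0.425 to 0.925 m from the base axis. Payload 6.8 kg.
Tool frame: the origin (TCP) lies on the front face of the gripper's body, between the roots of the fingers; the fingertips stand 73 mm ahead of it and the grasp point (between the pads) lies 54 mm ahead of it (env.nose_length is the distance from the TCP to the fingertips, in m); z points along the fingers, y is the direction in which the jaws open and shut (so a half turn about z gives the same grasp; the last joint's range is limited). The gripper opens to 85 mm and grips with 20 to 120 N. Pads are 22 mm wide; open, the fingers measure 114 mm over their backs; the gripper's body (76 mm by 85 mm) begins 54 mm behind the grasp point. The pads swing forward as they close: fully open they stand 13 mm farther back than shut.
Start: joints at [-1.438, 0.477, 0.022, 1.555, -0.011, 1.109, -0.083], TCP at [0.161, 0.656, 0.304] pointing down, gripper open.
Joint ranges: [-2.96, 2.96], [-0.34, 2.1], [-1.41, 1.46], [0.24, 2.44], [-1.37, 4.51], [0.17, 1.92], [-2.96, 2.96]. Speed limits (rad/s): [2.39, 2.39, 3.14, 3.14, 3.14, 3.14, 3.14].

### API

Orientations are given as a unit quaternion [w, x, y, z].
In Python, from cell import env, kin, camera, calibration, job gives the robot as it stands. The module is installed in compiled form; this text tells all that it offers. Calls block until the motion is done:
- env.reach(position, orientation): joint-space move of the TCP to a pose.
- env.movel(position, velocity=0.15, rot=None, stop_force=None): straight line of the TCP; rot=None keeps the orientation; velocity is the mean speed in m/s. With stop_force (N) it stops when the force on the tool has changed by that much, and returns True; else False.
- env.goto_joints(angles): joint-space move.
- env.grip(opening, f_grip=None): finger opening in m; f_grip is the grip in N (None keeps the last); returns when the fingers have stopped.
- env.dwell(seconds).
- kin.inverse_kinematics(position, orientation): joint angles nearest the present ones, or None.
- env.get_state(): the state.
- camera(name): name is "side" or "top" or "wrist"; returns (picture, depth): 384x512x3 uint8, blue, green, red; 384x512 float32, m along the optical axis (not along the pixel's ray), 0 where there is no reading.
- calibration(name): a dict with "fx", "fy", "cx", "cy" (pixels), "rvec" (rotation vector, rad) and "tvec" (3), from world to camera coordinates, as OpenCV has them. Camera axes: x right, y down, z forward; pixel columns grow to the right and rows downward; lengths in m; the calibration is good to about 2 mm. The wrist camera is an equidistant fisheye: a pixel r from the principal point sees the ray r / f radians off the axis. A picture is of the moment at which its call begins: read the wrist's pose just before it. calibration takes no time and is no camera call; for the wrist camera it gives the pose at the moment of the call.
A pose or a line that the arm cannot do raises env.PlanningError and nothing moves.
- job.job_done(): hands the job in, once; it reports no verdict.
The state is a dict: "time": time; "qpos": joint angles; "joint_velocities": joint speeds; "joint_torque": joint torques, N m; "tcp_pos": TCP position; "orientation": TCP orientation; "force": force on the tool from outside, world axes, zero at the start; "torque": the same for the moment, N m; "opening": finger opening in m.
Only numpy, scipy, OpenCV 4.12 (cv2) and the standard library are available. Lean on these libraries where they do the work, as an engineer would, in place of code of your own. Each camera call takes 0.05 s, during which the arm holds its last target. There are 200 camera calls.

### The job

Get the vacuum leak-test manifold ready: push the loose grey PVC cap and the loose brass cap fully down onto the open stubs they match, and leave the other things on the bench where they are. Then, with both caps on, use the black crank handle to screw the red valve wheel shut (clockwise from above) until it meets its stop, back it off exactly two full turns, and finish there still gripping the handle: do not let go.

Things in the scene. Friction and masses are not known exactly. Their poses are not given: they have to be found in the camera images.
- manifold: Fixed vacuum leak-test manifold: grey base plate 100 x 385 x 12 mm with a dark green cast block 50 mm wide whose top is 62 mm above the bench; the two open stubs stand on the block and a bronze valve with a red handwheel stands at one end. A small tilted dial gauge stands 105 mm behind the block, up to 135 mm high. Origin: on the bench under the plate; y runs along the block (valve at y = -130 mm, stubs at y = +30 and +140 mm), x across it away from the robot, z up.
- pvc_cap: Loose grey PVC end cap standing open end down on the bench: outside diameter 53 mm, height 34 mm, bore 44 mm, inside depth 28 mm, about 60 g. Origin: centre of its open rim (underside); z up through the closed top. It belongs on the grey PVC stub.
- brass_cap: Loose brass end cap standing open end down on the bench: outside diameter 39 mm, height 34 mm, bore 32 mm, inside depth 28 mm, about 110 g. Origin: centre of its open rim (underside); z up through the closed top. It belongs on the brass stub.
- pvc_stub_top (a point): Centre of the top face of the open grey PVC stub, an upright pipe of 40 mm diameter with a chamfered end, 36 mm long above its hexagon (50 mm over the flats); top 112 mm above the bench. The matching cap drops over it with about 2 mm of play all round; fully on, the cap's inside top rests on the stub and the cap's underside is 28 mm below this point. The two stubs may stand in either place.
- brass_stub_top (a point): Centre of the top face of the open brass stub, an upright pipe of 28 mm diameter with a chamfered end, 36 mm long above its hexagon (36 mm over the flats); top 112 mm above the bench. Fits the brass cap with about 2 mm of play; fully on, the cap's underside is 28 mm below this point.
- valve_wheel (a joint): Angle of the valve wheel in rad: 0 = screwed shut against its hard stop, growing as the valve opens (counter-clockwise from above), 6.283 per turn, up to 4 turns. The spindle rises 2.5 mm per turn and wheel and handle rise with it. Packing friction takes about 2 N at the handle to turn and holds the wheel where it is left.
- valve_axis (a point): Fixed point on the upright valve axis, 139 mm above the bench: the top of the wheel's rim when shut. The red three-spoke wheel measures 130 mm over its rim, its hub lies lower than the rim. The handle's centre line runs round this axis at 58 mm; with the valve shut the handle lies from the axis along the manifold's +x, and at angle q it has turned by q counter-clockwise.
- handle_grip (a point): Middle of the black crank handle, on its own upright axis. The handle is a plastic cylinder of 22 mm diameter and 49 mm length standing up from the wheel's rim; it revolves freely on its pin, so a gripper can lead it round without turning. This point is 22 mm below the handle's top and about 31 mm above the top of the rim; about 170 mm above the bench when shut.
- crank_handle: The same black crank handle as a whole; its origin lies at the foot of the handle on its axis, 28 mm below handle_grip; it spins freely about its upright axis.
- bottle: Bystander: green glass sample bottle with black cap, standing, diameter 60 mm, height 165 mm; origin at the centre of its underside.
- anode_a: Bystander: bronze block anode 36 x 78 x 22 mm on a flat steel strap 116 mm long, lying flat; origin at the centre of its underside, long along its y.
- anode_b: Bystander: a second anode like the first.
- gauge: Bystander: loose steel pressure gauge with white dial face up, case diameter 80 mm, 32 mm thick, brass stem along its -y; origin at the centre of its underside.
- wrench: Bystander: steel wrench about 170 mm long, lying flat along its x; origin at the middle of its underside.

How it is judged:
On the way, in this order (a step that is already met when the one before it is completed fails the run):
1. each cap sits fully down and level on the stub it matches, let go (horizontal distance between pvc_cap and pvc_stub_top below 0.005 m and z of pvc_cap in the frame of pvc_stub_top below -0.025 m and angle between each of pvc_cap, brass_cap's own z axis and vertical below 0.1 rad and horizontal distance between brass_cap and brass_stub_top below 0.005 m and z of brass_cap in the frame of brass_stub_top below -0.025 m and contact force between the fingers and pvc_cap below 0.3 N and contact force between the fingers and brass_cap below 0.3 N), for 0.2 s.
2. the valve wheel has been screwed shut against its stop (value of joint valve_wheel below 0.1 rad), for 0.1 s.
At the end, for the whole second after the job is handed in: The valve wheel stands two turns open from its stop (within 15 degrees) and still, the gripper is closed on the crank handle (contact over 3 N, handle between the fingers) and stays there, and each cap sits level and fully down (within 3 mm) on its matching stub (value of joint valve_wheel between 12.306 and 12.826 rad and velocity of joint valve_wheel between -0.1 and 0.1 rad/s and contact force between the fingers and crank_handle above 3 N and horizontal distance between the grasp point and handle_grip below 0.02 m and distance between the grasp point and handle_grip below 0.04 m and horizontal distance between pvc_cap and pvc_stub_top below 0.005 m and z of pvc_cap in the frame of pvc_stub_top below -0.025 m and angle between each of pvc_cap, brass_cap's own z axis and vertical below 0.1 rad and horizontal distance between brass_cap and brass_stub_top below 0.005 m and z of brass_cap in the frame of brass_stub_top below -0.025 m); the arm keeps its last pose, push and grip.
It fails at once if a bystander (bottle, anode, gauge or wrench) is shifted more than 30 mm or the bottle tipped (distance of any of bottle, anode_a, anode_b, gauge, wrench from where it was at the start of the episode above 0.03 m or angle between bottle's own z axis and vertical above 0.3 rad).
It also fails if it takes over 64 s, if anything falls off the work surface, if the arm or the gripper's body presses on something with over 40 N, if the wrist force passes 120 N, or if a joint passes its speed limit or range.

## Working session

There is one attempt and no reset: what is moved stays moved. The work goes in short steps, each a Python script; the robot and the scene stay as the last script left them, time stands still between calls to the robot, and variables do not carry over. Pictures are saved under pics/ and viewed, about 8 in all and at most 12, crops included, and the job is handed in when it is done.

```bash
mkdir -p pics; ls
cat > h.py <<'E'
import numpy as np, cv2
from cell import env, kin, camera, calibration, job
def shot(name):
    c=calibration(name); p,d=camera(name); np.savez('last_%s.npz'%name,p=p,d=d,rvec=c['rvec'],tvec=c['tvec'],K=[c['fx'],c['fy'],c['cx'],c['cy']]); return p,d,c
def world(c,d):
    h,w=d.shape; u,v=np.meshgrid(np.arange(w),np.arange(h))
    P=np.dstack([(u-c['cx'])/c['fx']*d,(v-c['cy'])/c['fy']*d,d])
    R=cv2.Rodrigues(np.array(c['rvec'],float))[0]
    return (P-np.array(c['tvec']).ravel())@R
E
python3 - <<'E'
from h import *
ims=[]
for n in('side','top'):
    p,d,c=shot(n); cv2.imwrite(f'pics/{n}0.png',p); print(n,{k:np.round(v,3).ravel().tolist() for k,v in c.items()})
    ims.append(p)
print(env.get_state())
E
```

```text
pics
side {'fx': [483.397], 'fy': [483.397], 'cx': [253.178], 'cy': [195.175], 'rvec': [2.115, -0.697, 0.328], 'tvec': [-0.404, 0.28, 1.117]}
top {'fx': [406.456], 'fy': [406.456], 'cx': [258.03], 'cy': [193.389], 'rvec': [2.141, -2.205, 0.102], 'tvec': [0.043, 0.543, 1.474]}
{'time': 0.1, 'qpos': array([-1.43810601,  0.4777571 ,  0.0223038 ,  1.5563754 , -0.0115002 ,
        1.10927833, -0.083052  ]), 'joint_velocities': array([ 4.54613765e-05, -2.67866551e-03, -1.20372426e-03, -1.81589254e-03,
        5.37070298e-04,  1.40732566e-03, -1.65087592e-03]), 'joint_torque': array([ 3.74292140e-03, -5.97761929e+01,  1.61342751e+00, -2.81957138e+01,
        1.28118010e-02,  5.02465366e-03,  3.58754085e-05]), 'tcp_pos': array([0.16084759, 0.65512173, 0.30298584]), 'orientation': array([-4.84693462e-05,  1.20053731e-01,  9.92767036e-01, -8.43958892e-04]), 'force': array([-0.60184924, -0.11967884,  0.49543408]), 'torque': array([ 0.0254673 ,  0.05439609, -0.01205205]), 'opening': 0.08531596857557719}
```

View pics/side0.png

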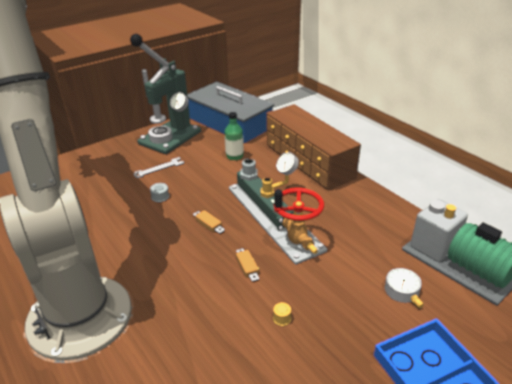

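View pics/top0.png

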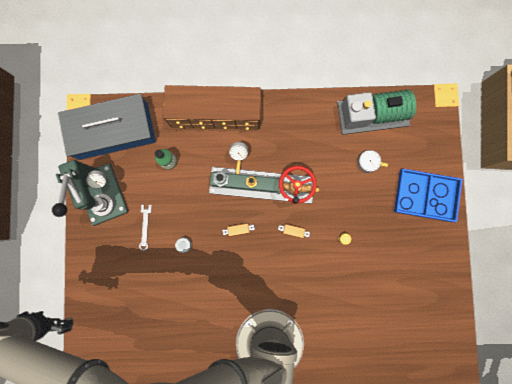

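Side: PVC cap (160,191), brass cap (283,313), stubs (248,165)/(267,187), handle (278,198). Top: PVC cap (183,244), brass cap (345,239), PVC stub (221,178), brass stub (251,183), wheel (298,185), handle (295,199).

```bash
cat >> h.py <<'E'
def ray(c,u,v,z):
    R=cv2.Rodrigues(np.array(c['rvec'],float))[0]; t=np.array(c['tvec'],float).ravel()
    o=-R.T@t; x,y=(u-c['cx'])/c['fx'],(v-c['cy'])/c['fy']
    r=np.array([x,y,1.])
    if c.get('fish'):
        th=np.hypot(x,y); r=np.array([x/th*np.sin(th),y/th*np.sin(th),np.cos(th)]) if th>1e-9 else np.array([0,0,1.])
    r=R.T@r; return o+r*(z-o[2])/r[2]
E
python3 - <<'E'
from h import *
f=np.load('last_top.npz');p,d=f['p'],f['d'];c=dict(zip(['fx','fy','cx','cy'],f['K']),rvec=f['rvec'],tvec=f['tvec'])
W=world(c,d)
hsv=cv2.cvtColor(p,cv2.COLOR_BGR2HSV)
def blob(n,u,v,r,z0,z1):
    s=np.s_[v-r:v+r+1,u-r:u+r+1]; w=W[s].reshape(-1,3); m=(w[:,2]>z0)&(w[:,2]<z1); w=w[m]
    print(n,m.sum(),np.round(w.mean(0),4) if m.any() else '',np.round((w.min(0)+w.max(0))/2,4) if m.any() else '', np.round(np.ptp(w,axis=0),3) if m.any() else '')
blob('pvc',183,244,14,.025,.05); blob('brass',345,239,12,.025,.05)
blob('pstub',221,178,10,.1,.13); blob('bstub',251,183,8,.1,.13); blob('handle',295,199,9,.175,.23)
m=((hsv[...,0]<6)|(hsv[...,0]>174))&(hsv[...,1]>190)&(hsv[...,2]>110)
m[:, :270]=0;m[:,330:]=0;m[:150]=0;m[215:]=0
y,x=np.nonzero(m); (ux,uy),(a,b),_=cv2.fitEllipse(cv2.convexHull(np.c_[x,y].astype(np.float32))); print('wheel',ux,uy,a,b,ray(c,ux,uy,.142), np.median(W[m][:,2]))
for n,u,v,z in(('pvc',183,244,.034),('brass',345,239,.034),('pstub',221,177,.112),('bstub',251,183,.112),('handle',295,200,.195),('bottle',165,152,.165)): print(n,ray(c,u,v,z).round(3))
big=cv2.resize(p[140:270,130:370],None,fx=3.3,fy=3.3,interpolation=cv2.INTER_CUBIC)
f2=np.load('last_side.npz')['p']; b2=cv2.resize(f2[130:275,120:350],None,fx=3.3,fy=3.3,interpolation=cv2.INTER_CUBIC)
cv2.imwrite('pics/zoom.png',b2)
E
```

```text
pvc 175 [0.3639 0.3038 0.0351] [0.3636 0.3033 0.0349] [0.051 0.052 0.017]
brass 91 [ 0.3693 -0.2854  0.0348] [ 0.3679 -0.2862  0.035 ] [0.036 0.039 0.015]
pstub 103 [0.5957 0.1574 0.1117] [0.5964 0.1577 0.1117] [0.039 0.036 0.018]
bstub 49 [0.5819 0.0483 0.1125] [0.582  0.0481 0.1117] [0.025 0.024 0.017]
handle 36 [ 0.5044 -0.0972  0.192 ] [ 0.5048 -0.0973  0.1905] [0.017 0.02  0.021]
wheel 297.1960144042969 183.73899841308594 36.17414474487305 36.74679183959961 [ 0.5623258  -0.10763735  0.142     ] 0.13854914193253096
pvc [0.367 0.304 0.034]
brass [ 0.368 -0.284  0.034]
pstub [0.597 0.154 0.112]
bstub [0.573 0.05  0.112]
handle [ 0.503 -0.093  0.195]
bottle [0.681 0.337 0.165]
```

View pics/zoom.png

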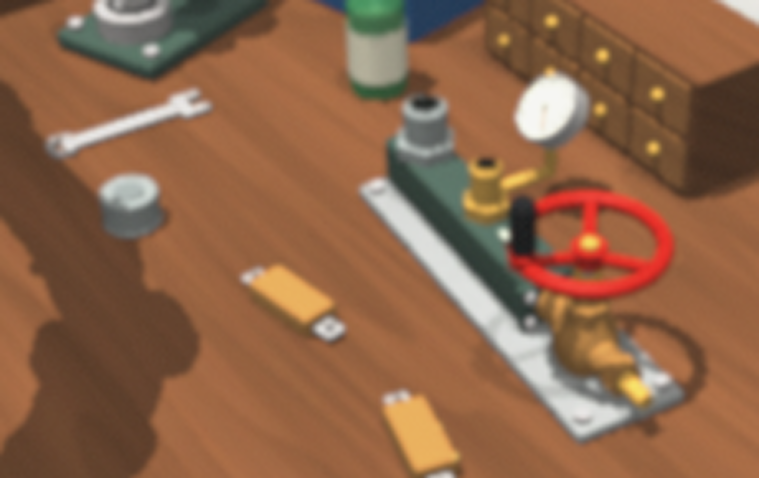

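Zoom: PVC stub is at the far (+y) place and brass stub next to it. The handle is on the robot side of the wheel, so q ≈ 3.07 rad plus an unknown number of turns. The stub spacing of 110 mm and valve radius of 59 mm both fit the given sizes. Next I check IK and the gauge pipe, then take a wrist view above the PVC cap.

```bash
cat >> h.py <<'E'
from scipy.spatial.transform import Rotation as Ro
PSI=-0.13
def quat(yaw):
    x,y,z,w=(Ro.from_euler('z',yaw)*Ro.from_euler('x',np.pi)).as_quat(); return np.array([w,x,y,z])
PVC=np.array([.3638,.3036]);BR=np.array([.3686,-.2858]);PS=np.array([.596,.1575]);BS=np.array([.582,.0482]);VA=np.array([.562,-.109]);HA=np.array([.5044,-.0972])
E
python3 - <<'E'
from h import *
for yaw in (PSI+np.pi/2,PSI-np.pi/2,PSI,PSI+np.pi):
    print(round(yaw,2))
    for n,p,z in(('pvc',PVC,.08),('pvch',PVC,.25),('ps',PS,.25),('ps',PS,.165),('br',BR,.08),('brh',BR,.25),('bs',BS,.165),('h',HA,.226),('h2',2*VA-HA,.226)):
        q=kin.inverse_kinematics([*p,z],quat(yaw)); print(n,None if q is None else np.round(q,2))
f=np.load('last_top.npz');p,d=f['p'],f['d'];c=dict(zip(['fx','fy','cx','cy'],f['K']),rvec=f['rvec'],tvec=f['tvec'])
W=world(c,d)
for v in range(158,186,3): print(v,[(u,*np.round(W[v,u],3).tolist()) for u in range(236,246,4)])
E
```

```text
1.44
pvc [-1.08  0.53  0.31  2.2  -0.35  0.46 -0.62]
pvch [-1.2   0.22  0.43  2.1  -0.12  0.84 -0.83]
ps [-0.8   0.49  0.61  1.79 -0.34  0.97 -0.19]
ps [-0.77  0.6   0.56  1.84 -0.43  0.82 -0.12]
br [-0.12  0.7   0.84  2.24 -0.95  0.62  1.31]
brh [-0.36  0.34  1.09  2.14 -0.4   0.88  0.83]
bs [-0.61  0.56  0.57  1.92 -0.42  0.78  0.06]
h [-0.69  0.47  0.99  2.06 -0.52  0.88  0.46]
h2 [-0.57  0.7   0.99  1.78 -0.67  1.04  0.55]
-1.7
pvc [-0.65  0.52 -0.22  2.17  0.24  0.48  1.96]
pvch [-0.7   0.22 -0.15  2.07  0.04  0.85  2.14]
ps [-0.35  0.44 -0.01  1.75  0.01  0.95  2.65]
ps [-0.29  0.54 -0.1   1.81  0.07  0.8   2.59]
br [-0.33  1.06  1.26  2.25 -1.32  1.03 -1.51]
brh [-0.47  0.49  1.3   2.14 -0.59  0.95 -2.1 ]
bs [-0.21  0.49  0.02  1.89 -0.02  0.75  2.84]
h [-0.83  0.67  1.28  2.06 -0.78  1.02 -2.42]
h2 [-0.67  0.89  1.27  1.79 -0.92  1.2  -2.39]
-0.13
pvc [-1.26  0.58  0.54  2.21 -0.62  0.5  -1.93]
pvch [-1.44  0.25  0.72  2.11 -0.22  0.85 -2.29]
ps [-0.93  0.55  0.8   1.79 -0.46  1.   -1.65]
ps [-0.84  0.64  0.67  1.85 -0.52  0.84 -1.61]
br [-0.24  0.84  1.05  2.24 -1.15  0.79 -
[... 812 characters left out ...]
36, 0.661, 0.107, -0.003), (240, 0.653, 0.09, 0.041), (244, 0.659, 0.076, 0.002)]
167 [(236, 0.65, 0.107, -0.005), (240, 0.648, 0.091, 0.005), (244, 0.648, 0.076, 0.003)]
170 [(236, 0.635, 0.106, 0.015), (240, 0.635, 0.091, 0.012), (244, 0.634, 0.076, 0.014)]
173 [(236, 0.621, 0.105, 0.034), (240, 0.625, 0.092, 0.008), (244, 0.624, 0.077, 0.012)]
176 [(236, 0.606, 0.104, 0.064), (240, 0.607, 0.09, 0.053), (244, 0.605, 0.075, 0.061)]
179 [(236, 0.596, 0.105, 0.06), (240, 0.595, 0.09, 0.058), (244, 0.594, 0.075, 0.068)]
182 [(236, 0.584, 0.105, 0.066), (240, 0.584, 0.09, 0.061), (244, 0.583, 0.076, 0.068)]
185 [(236, 0.573, 0.105, 0.062), (240, 0.573, 0.091, 0.059), (244, 0.572, 0.076, 0.066)]
```

```bash
cat >> h.py <<'E'
Y=PSI+np.pi/2
def wshot(fn=None):
    p,d,c=shot('wrist'); c['fish']=True
    if fn: cv2.imwrite('pics/'+fn,p)
    return p,d,c
def t(m=''): s=env.get_state(); print(m,'t=%.2f'%s['time'],s['tcp_pos'].round(4),'F',s['force'].round(1),'op %.4f'%s['opening'])
E
python3 - <<'E'
from h import *
env.reach([*PVC,.22],quat(Y)); t()
p,d,c=wshot('w1.png'); print(c)
E
```

```text
t=1.63 [0.3637 0.3051 0.2203] F [-0.2 -0.1 -0.1] op 0.0855
{'fx': 297.3186396354542, 'fy': 297.3186396354542, 'cx': 255.96097446817322, 'cy': 191.30427120888868, 'rvec': array([-2.86228064,  0.18438883,  0.02572157]), 'tvec': array([-0.32257308,  0.32406077,  0.39281091]), 'fish': True}
```

View pics/w1.png

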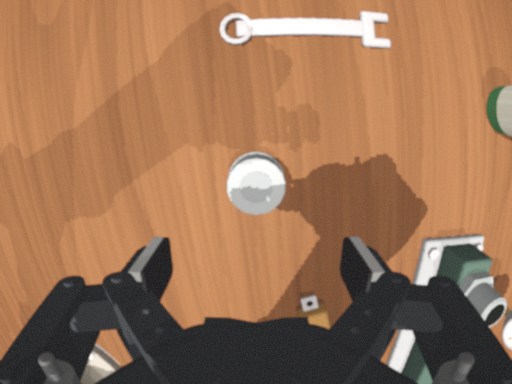

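Wrist view: the PVC cap top is at about (256,187), with the wrench top centre, bottle at right and manifold bottom right.

Run:
```python
from h import *
f=np.load('last_wrist.npz');p=f['p'];c=dict(zip(['fx','fy','cx','cy'],f['K']),rvec=f['rvec'],tvec=f['tvec'],fish=True)
hsv=cv2.cvtColor(p,cv2.COLOR_BGR2HSV)
m=((hsv[...,1]<60)&(hsv[...,2]>150)).astype(np.uint8); m[:140]=0;m[225:]=0;m[:,:215]=0;m[:,300:]=0
y,x=np.nonzero(m)
P=np.array([ray(c,a,b,.034)[:2] for a,b in zip(x,y)]); (cx,cy),r=cv2.minEnclosingCircle(P.astype(np.float32)); print('enc',cx,cy,r,P.mean(0), len(P))
print(ray(c,256,186,.034))
# brass-cap style crop print
print(hsv[150:216:4,256].tolist())
```

```text
enc 0.36485785245895386 0.30905982851982117 0.02897671051323414 [0.36458533 0.30822961] 2798
[0.36500494 0.30677928 0.034     ]
[[13, 132, 180], [50, 6, 138], [45, 3, 192], [30, 1, 255], [30, 1, 255], [40, 3, 249], [90, 2, 235], [75, 2, 235], [60, 2, 234], [80, 3, 225], [75, 6, 172], [60, 3, 173], [60, 3, 168], [80, 4, 173], [45, 3, 186], [60, 3, 187], [11, 37, 185]]
```

```bash
cat >> h.py <<'E'
def pick(xy,z=.079,open_=.085,f=40):
    env.reach([*xy,z+.06],quat(Y+np.pi/2)); env.movel([*xy,z],velocity=.12)
    env.grip(.0,20); t('grip1'); env.grip(open_)
    env.movel([*xy,z],rot=quat(Y),velocity=.1); t('rot')
    env.grip(0,f); t('grip2')
E
python3 - <<'E'
from h import *
pick((.3645,.3055)); env.movel([.3645,.3055,.25],velocity=.3); t('lift')
env.reach([*PS,.30],quat(Y)); t('over stubs')
E
```

```text
grip1 t=4.04 [0.3648 0.3058 0.0798] F [-0.7 -0.6  5.5] op 0.0520
rot t=6.19 [0.3645 0.3055 0.079 ] F [-0.5  0.9 -0.5] op 0.0852
grip2 t=6.61 [0.3646 0.3055 0.0794] F [-1.6 -1.   6.7] op 0.0524
lift t=7.33 [0.3638 0.3053 0.2493] F [-0.3 -0.8 -1.3] op 0.0524
over stubs t=8.41 [0.5949 0.1589 0.2986] F [-0.3  0.9 -0.6] op 0.0523
```

Run:
```python
from h import *
env.reach([.585,.045,.33],quat(Y)); env.dwell(.1); t()
p,d,c=wshot('w2.png'); R=cv2.Rodrigues(c['rvec'])[0]; print('cam',(-R.T@c['tvec']).round(3), R[2].round(3))
```

```text
t=9.05 [0.5846 0.0473 0.3296] F [-0.   0.2 -1.5] op 0.0523
cam [0.595 0.116 0.4  ] [-0.036 -0.268 -0.963]
```

View pics/w2.png

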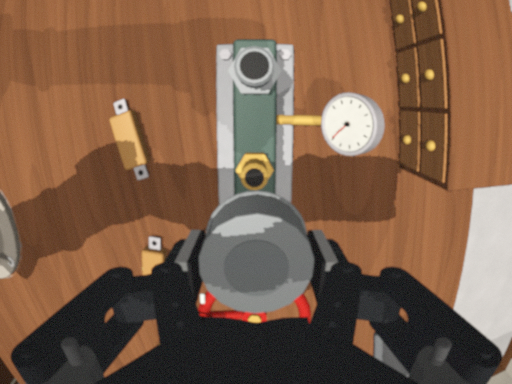

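Wrist view: PVC stub mouth at about (255,66), brass stub mouth at about (256,177), cap held straight between the pads.

Run:
```python
from h import *
f=np.load('last_wrist.npz');p=f['p'];c=dict(zip(['fx','fy','cx','cy'],f['K']),rvec=f['rvec'],tvec=f['tvec'],fish=True)
g=cv2.cvtColor(p,cv2.COLOR_BGR2GRAY)
for n,u,v,r,th in(('p',255,66,20,75),('b',256,177,14,60)):
    m=np.zeros_like(g); s=np.s_[v-r:v+r+1,u-r:u+r+1]; m[s]=(g[s]<th)
    k,l,st,ce=cv2.connectedComponentsWithStats(m); i=l[v,u]; cn=max(cv2.findContours((l==i).astype(np.uint8),0,1)[0],key=cv2.contourArea)
    P=np.array([ray(c,*q,.112)[:2] for q in cn[:,0]],np.float32)
    print(n,i,st[i],ce[i],'circ',cv2.minEnclosingCircle(P),'mean',ray(c,*ce[i],.112))
big=np.hstack([cv2.resize(p[v-28:v+29,u-28:u+29],(399,399),interpolation=cv2.INTER_NEAREST) for u,v in((255,66),(256,177))]); cv2.imwrite('pics/w2z.png',big)
```

```text
p 1 [243  53  25  25 254] [257.37795276  63.03543307] circ ((0.5980443954467773, 0.15914203226566315), 0.012394890189170837) mean [0.60125767 0.16073689 0.112     ]
b 2 [246 174  17  12 149] [254.38926174 179.79865772] circ ((0.5835921168327332, 0.049270182847976685), 0.008310881443321705) mean [0.58375396 0.04739661 0.112     ]
```

View pics/w2z.png

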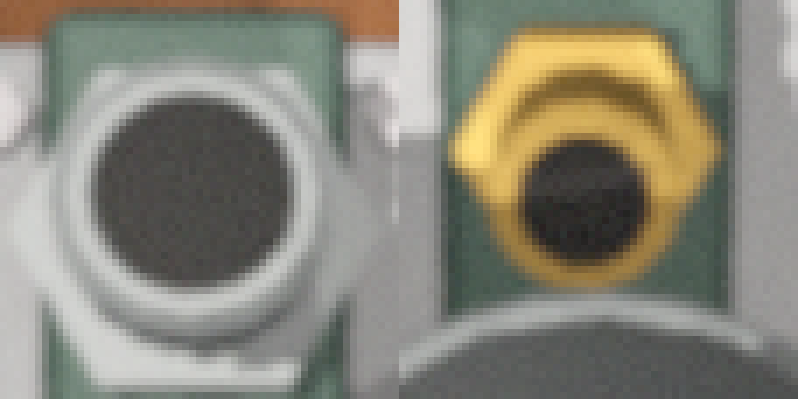

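PVC bore centre is (254.4, 64.8) and brass bore centre is (254.1, 177.2).

Run:
```python
from h import *
f=np.load('last_wrist.npz');c=dict(zip(['fx','fy','cx','cy'],f['K']),rvec=f['rvec'],tvec=f['tvec'],fish=True)
a=ray(c,254.4,64.8,.112);b=ray(c,254.1,177.2,.112); d=a-b; print(a,b,np.linalg.norm(d),np.arctan2(-d[0],d[1]),'valve',b-d/np.linalg.norm(d)*.16)
a=ray(c,254.4,64.8,.112)[:2]
env.reach([*a,.235],quat(Y)); env.movel([*a,.195],velocity=.1); t('above')   # rim at .195-.079=.116
h=env.movel([*a,.164],velocity=.05,stop_force=15); t(h)
```

```text
[0.59822983 0.15936375 0.112     ] [0.58381089 0.05006489 0.112     ] 0.11024585042171507 -0.13116475496468244 valve [ 0.56288465 -0.10856075  0.112     ]
above t=10.30 [0.5985 0.1588 0.1952] F [-0.7 -0.4  0.8] op 0.0524
False t=11.07 [0.598  0.1593 0.1636] F [-1.7  0.2 -1.1] op 0.0522
```

Run:
```python
from h import *
s=env.get_state()['tcp_pos']
h=env.movel([.5982,.1594,.157],velocity=.04,stop_force=12); t(h)
env.grip(.085); t('open'); env.movel([.5982,.1594,.23],velocity=.3); t()
env.reach([.45,-.10,.25],quat(Y))
env.reach([*BR,.22],quat(Y)); env.dwell(.1); t('brass')
p,d,c=wshot('w3.png')
hsv=cv2.cvtColor(p,cv2.COLOR_BGR2HSV)
m=((hsv[...,0]>17)&(hsv[...,0]<35)&(hsv[...,1]>110)&(hsv[...,2]>90)).astype(np.uint8)
k,l,st,ce=cv2.connectedComponentsWithStats(m)
for i in range(1,k):
    if st[i,4]>150: print(st[i],ce[i].round(1),ray(c,*ce[i],.034).round(4))
```

```text
True t=11.28 [0.5982 0.1594 0.162 ] F [-0.9  0.1  4.9] op 0.0523
open t=11.71 [0.5973 0.1592 0.1612] F [ 0.1  0.2 -0.4] op 0.0847
 t=12.09 [0.5989 0.1595 0.2315] F [-0.5  0.7 -1.6] op 0.0847
brass t=14.18 [ 0.3695 -0.2844  0.2199] F [ 0.5  0.9 -0.1] op 0.0847
[432  11  17  32 239] [440.8  25.7] [ 0.5713 -0.1436  0.034 ]
[425  44  19  32 441] [434.2  58.9] [ 0.5566 -0.1786  0.034 ]
[ 235  161   43   49 1115] [256.1 187.6] [ 0.3706 -0.2842  0.034 ]
[465 265  15  21 169] [471.2 275.3] [ 0.6245 -0.431   0.034 ]
```

View pics/w3.png

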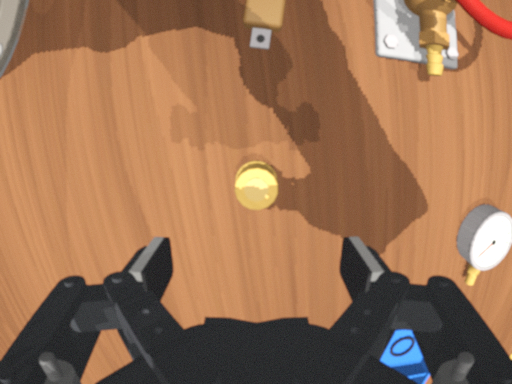

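Brass cap top is at about (257,188). Pick and place it the same way.

Run:
```python
from h import *
P=(.3705,-.285); B=(.5838,.0501)
pick(P); env.movel([*P,.20],velocity=.3); t('lift')
env.reach([.45,-.10,.27],quat(Y)); 
env.reach([*B,.24],quat(Y)); env.movel([*B,.195],velocity=.1); t('above')
h=env.movel([*B,.156],velocity=.05,stop_force=12); t(h)
```

```text
grip1 t=16.65 [ 0.3708 -0.2851  0.0795] F [-0.6  0.2  5.7] op 0.0379
rot t=18.89 [ 0.3705 -0.285   0.079 ] F [-0.3  1.2 -0.6] op 0.0854
grip2 t=19.39 [ 0.3705 -0.2851  0.0792] F [-0.8  0.2  4.3] op 0.0377
lift t=19.94 [ 0.3708 -0.2846  0.2002] F [-1.   0.3 -1. ] op 0.0374
above t=22.23 [0.5838 0.0497 0.1951] F [ 0.3 -0.8 -1.6] op 0.0374
True t=22.86 [0.5837 0.0502 0.1624] F [-0.2  0.1  3.5] op 0.0376
```

Run:
```python
from h import *
env.grip(.085); env.movel([.5838,.0501,.26],velocity=.3)
env.reach([.58,.005,.33],quat(Y)); env.dwell(.1); t()
p,d,c=wshot(); 
np.savez('caps.npz',**np.load('last_wrist.npz'))
env.reach([.505,-.11,.31],quat(Y)); env.dwell(.1); t()
q,d,c=wshot()
cv2.imwrite('pics/w45.png',cv2.resize(np.hstack([p[:300,100:412],q]),(800,int(800*384/824))) if False else np.hstack([p[:384,130:430],q]))
```

```text
t=24.39 [0.5793 0.0062 0.3283] F [-0.   0.1 -0.3] op 0.0851
 t=25.15 [ 0.5057 -0.1088  0.3097] F [-0.3 -0.9 -0.1] op 0.0852
```

View pics/w45.png

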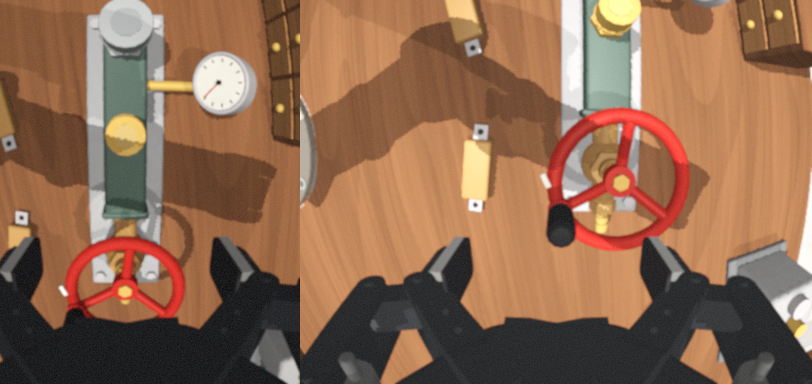

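Both caps look seated (PVC at (126,22), brass at (125,135) in the left panel). The handle top is at about (563,233) in the right panel.

Run:
```python
from h import *
def L(n):
    f=np.load(n); return f['p'],dict(zip(['fx','fy','cx','cy'],f['K']),rvec=f['rvec'],tvec=f['tvec'],fish=True)
p,c=L('caps.npz'); print('caps',ray(c,255.5,22,.118).round(4),ray(c,255.5,135,.118).round(4))
p,c=L('last_wrist.npz'); h=cv2.cvtColor(p,cv2.COLOR_BGR2HSV)
m=((h[...,2]<60)).astype(np.uint8); m[:200]=0;m[250:]=0;m[:,:235]=0;m[:,285:]=0
k,l,st,ce=cv2.connectedComponentsWithStats(m);i=1+np.argmax(st[1:,4]);print(st[i],ce[i])
x,y,w,hh=st[i][:4]; print('top',ray(c,263,y+hh-12,.194).round(4),'mid',ray(c,*ce[i],.170).round(4))
m=((h[...,0]<6)|(h[...,0]>174))&(h[...,1]>180)&(h[...,2]>100)
yy,xx=np.nonzero(m); s=(xx>230)&(xx<400); P=np.array([ray(c,a,b,.142)[:2] for a,b in zip(xx[s],yy[s])],np.float32); print('wheel',cv2.minEnclosingCircle(P))
```

```text
caps [0.5991 0.159  0.118 ] [0.585  0.0508 0.118 ]
[248 205  26  41 824] [260.36165049 224.50970874]
top [ 0.5096 -0.1231  0.194 ] mid [ 0.5078 -0.1257  0.17  ]
wheel ((0.5613043904304504, -0.10773622989654541), 0.06337647140026093)
```

Handle now measures (.507,-.124), about 28° counter-clockwise of where it was first. My fingertips most likely brushed it in passing, and only the wheel angle changed. Next I grip it and close a first arc.

```bash
cat >> h.py <<'E'
A=np.array([.5627,-.1086]); RR=.0583
def at(th,z0=None,r=RR,th0=0): return [A[0]+r*np.cos(th),A[1]+r*np.sin(th),z0+.0025*(th-th0)/(2*np.pi)]
def ang(): s=env.get_state()['tcp_pos']; v=s[:2]-A; return np.arctan2(v[1],v[0]),np.hypot(*v)
E
python3 - <<'E'
from h import *
H=[.5069,-.1238]
env.reach([*H,.27],quat(Y)); env.movel([*H,.228],velocity=.12,stop_force=12); t('down')
env.grip(0,50); t('grip'); a,r=ang(); print(a,r)
a=a%(2*np.pi)
for k in range(1,4):
    h=env.movel(at(a-k*.39,.228,th0=a),velocity=.15,stop_force=25); t(h); print(ang())
E
```

```text
down t=25.99 [ 0.5073 -0.1238  0.2287] F [ 0.3 -0.5  0.4] op 0.0846
grip t=26.59 [ 0.507  -0.1239  0.2282] F [-0.1  0.5  3.2] op 0.0205
-2.8733353342419448 0.057714818735743
False t=26.89 [ 0.5049 -0.1004  0.228 ] F [-1.9  2.5  4.6] op 0.0205
(np.float64(3.0012959395860404), np.float64(0.05833438433964956))
False t=27.19 [ 0.5121 -0.0786  0.2278] F [-3.7  5.   6.8] op 0.0207
(np.float64(2.6063399957878324), np.float64(0.058787691005893344))
False t=27.49 [ 0.5274 -0.061   0.2277] F [-1.2  5.2  5.7] op 0.0205
(np.float64(2.2091234741842407), np.float64(0.05924263435707747))
```

Run:
```python
from h import *
a0=2.2092; z=.2277; a=a0; RR=.058; k=0
while True:
    a-=.40; k+=1
    h=env.movel(at(a,z,r=.058,th0=a0),velocity=.17,stop_force=25)
    s=env.get_state(); th,r=ang(); F=s['force']; ft=F@[-np.sin(th),np.cos(th),0]; fr=F@[np.cos(th),np.sin(th),0]
    print('%.2f cmd %.3f act %.3f r %.4f ft %.1f fr %.1f fz %.1f'%(s['time'],a,a0+((th-a0+np.pi/2)%(2*np.pi)-np.pi/2) if 0 else th,r,ft,fr,F[2]),h)
    err=(th-a+np.pi)%(2*np.pi)-np.pi
    if h or err>.12 or k>62 or s['time']>46: break
```

```text
27.79 cmd 1.809 act 1.785 r 0.0594 ft -1.4 fr 6.4 fz 5.1 False
28.07 cmd 1.409 act 1.392 r 0.0593 ft -2.0 fr 7.5 fz 3.6 False
28.36 cmd 1.009 act 0.995 r 0.0589 ft -2.8 fr 6.5 fz 2.9 False
28.64 cmd 0.609 act 0.590 r 0.0583 ft -1.9 fr 5.9 fz 1.2 False
28.93 cmd 0.209 act 0.183 r 0.0577 ft -3.2 fr 4.7 fz 1.5 False
29.21 cmd -0.191 act -0.150 r 0.0577 ft 5.9 fr 2.5 fz 5.0 False
29.42 cmd -0.591 act -0.269 r 0.0577 ft 15.7 fr 1.3 fz 4.2 True
```

The stop was met at −0.15 rad (expected −0.131). The handle then crept about 7 mm along the pads as I pushed, so I hold, re-grip it centred at its known shut position, and back off two turns.

Run:
```python
from h import *
env.dwell(.3); t('held'); z=.226; a0=-.131
env.grip(.05); env.movel(at(a0,z,r=.058,th0=a0),velocity=.1); t('recentred'); print(ang())
env.grip(0,60); t('regrip')
# confirm the stop from the centred grip
h=env.movel(at(a0-.12,z,r=.058,th0=a0),velocity=.05,stop_force=10); t(h); print('stop at',ang())
N=32
for k in range(1,N+1):
    a=a0+4*np.pi*k/N
    h=env.movel(at(a,z,r=.058,th0=a0),velocity=.16,stop_force=30)
    s=env.get_state(); th,r=ang(); F=s['force']
    if k%4==0 or h: print('%.2f cmd %.3f err %.3f r %.4f ft %.1f fr %.1f fz %.1f'%(s['time'],a,(th-a+np.pi)%(2*np.pi)-np.pi,r,F@[-np.sin(th),np.cos(th),0],F@[np.cos(th),np.sin(th),0],F[2]),h)
    if h: break
env.dwell(.3); t('end'); print(ang())
p,d,c=shot('top'); w,dw,cw=wshot()
cv2.imwrite('pics/end.png',np.hstack([cv2.resize(p[140:220,190:340],(288,154)) if 0 else cv2.resize(p[135:235,195:335],(280,200),interpolation=cv2.INTER_CUBIC)[:,:280].repeat(1,0) if 0 else np.vstack([cv2.resize(p[135:235,195:335],(280,200),interpolation=cv2.INTER_CUBIC),np.zeros((184,280,3),np.uint8)]),w]))
```

```text
held t=29.72 [ 0.6185 -0.1236  0.2265] F [ 3.7 14.5  5.1] op 0.0205
recentred t=30.39 [ 0.6204 -0.115   0.2257] F [-0.6 -0.1  0.3] op 0.0502
(np.float64(-0.11111725813483489), np.float64(0.05804693850249513))
regrip t=30.76 [ 0.6198 -0.1166  0.2261] F [-2.3  0.1  2.2] op 0.0202
False t=31.05 [ 0.6192 -0.1216  0.226 ] F [-1.4  5.7  3.8] op 0.0203
stop at (np.float64(-0.22604570556985026), np.float64(0.05802336836196066))
32.26 cmd 1.440 err 0.020 r 0.0548 ft 1.9 fr -6.2 fz -0.7 False
33.42 cmd 3.011 err 0.003 r 0.0583 ft 1.2 fr 3.2 fz 6.5 False
34.59 cmd 4.581 err 0.032 r 0.0609 ft 2.9 fr 10.5 fz 1.8 False
35.76 cmd 6.152 err 0.035 r 0.0577 ft 1.5 fr -2.3 fz 5.7 False
36.92 cmd 7.723 err 0.028 r 0.0550 ft 2.2 fr -8.7 fz 0.9 False
38.09 cmd 9.294 err 0.002 r 0.0584 ft 1.5 fr 2.4 fz 6.5 False
39.26 cmd 10.865 err 0.023 r 0.0610 ft 1.1 fr 11.1 fz 4.2 False
40.42 cmd 12.435 err 0.042 r 0.0577 ft 1.4 fr -1.4 fz 8.2 False
end t=40.73 [ 0.6201 -0.1143  0.2308] F [-1.2  1.4  6.1] op 0.0202
(np.float64(-0.0991089050410664), np.float64(0.05764033058387665))
```

View pics/end.png

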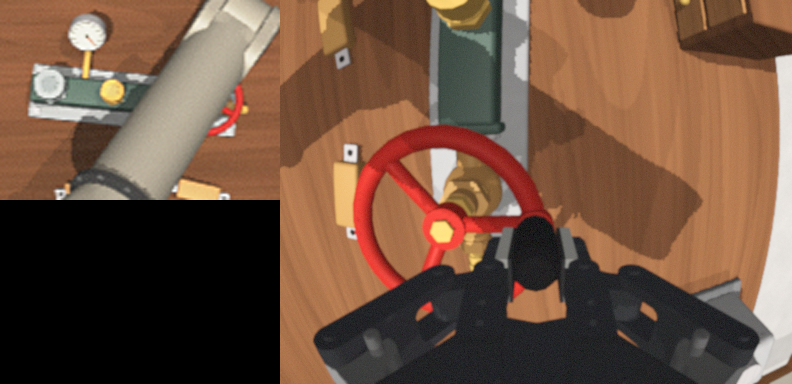

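The wheel's handle spoke runs from the hub at (442,230) to about (522,223). I use it for an independent check of the wheel angle.

Run:
```python
from h import *
f=np.load('last_wrist.npz');p=f['p'];c=dict(zip(['fx','fy','cx','cy'],f['K']),rvec=f['rvec'],tvec=f['tvec'],fish=True)
h=cv2.cvtColor(p,cv2.COLOR_BGR2HSV)
m=((h[...,0]<6)|(h[...,0]>174))&(h[...,1]>150)&(h[...,2]>60)
for u in (190,200,210,220):
    v=np.nonzero(m[200:250,u])[0]+200; print(u,v.min(),v.max(),ray(c,u,v.mean(),.138).round(4))
for zz in (.13,.138): print('hub',ray(c,162,230,zz).round(4))
a,b=[ray(c,u,(np.nonzero(m[200:250,u])[0]+200).mean(),.138) for u in(192,218)]; d=b-a; print('spoke angle',np.arctan2(d[1],d[0]),'q-4pi',np.arctan2(d[1],d[0])+.131)
print('handle top', ray(c,255,258,.197), 'tcp',env.get_state()['tcp_pos'])
```

```text
190 217 231 [ 0.5828 -0.1056  0.138 ]
200 217 232 [ 0.5888 -0.1066  0.138 ]
210 217 232 [ 0.5949 -0.1072  0.138 ]
220 217 231 [ 0.6009 -0.1076  0.138 ]
hub [ 0.561  -0.1107  0.13  ]
hub [ 0.5641 -0.1078  0.138 ]
spoke angle -0.1062572816334614 q-4pi 0.024742718366538602
handle top [ 0.62240444 -0.1016932   0.197     ] tcp [ 0.62006601 -0.11429415  0.23081092]
```

Run:
```python
from h import *
t(); print(np.abs(env.get_state()['joint_velocities']).max()); job.job_done()
```

```text
t=40.83 [ 0.6201 -0.1143  0.2308] F [-0.3  1.3  6. ] op 0.0202
0.0038771544418280024
the job is handed in; nothing more can be done
```

I pushed both caps fully onto their stubs and screwed the valve shut to its stop. I then backed it off two turns and handed the job in at 40.8 s, still gripping the handle.

**Caps:** Each went down to a contact stop with the gripper at 162 mm, where the seated height should be about 163 mm. The wrist view afterwards put both within about 1.5 mm of their stub centres. I let go of both before touching the handle.

**Stop:** The handle met its stop at about −0.15 rad in the world frame, against −0.131 expected from the manifold's direction. It then crept about 7 mm along the pads as I pushed, so I re-gripped it centred. The confirming push from that grip rose to only about 6 N. It did not reach the 10 N trigger, because the handle crept along the pads again.

**Final angle:** Two estimates of the error from exactly two turns open disagree slightly. The spoke in the wrist view gives +0.02 rad and the gripper position gives about +0.08 rad. Both are inside the ±0.26 rad allowed. The gripper is closed at 20 mm with 60 N set, and the arm was still.

**Handle-top check:** The last reading put the handle top about 13 mm in y from the gripper. It came from one hand-picked pixel at an assumed height and does not fit the estimates above, so I trusted it least. It would still be inside the 20 mm limit.

**Earlier bump:** The wheel was found about 28° further open than in the first picture. My open fingers probably brushed the handle on the way to the brass cap. I saw no bystander moved, but I did not measure them again at the end.

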